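# Restock the cooler rack with juices in the same order

## Task

Move the four little juice bottles from the green carrier into the chrome wire rack, one bottle to each place, so that they stand in the same order along the row, left to right, as they stood in the carrier at the start. They are glass: set each one down upright on the floor of its place, do not drop it, and leave the napkin dispenser, sugar basket and coffee cup where they are.

Things in the scene. Friction and masses are not known exactly. Their poses are not given: they have to be found in the camera images.
- orange: loose 125 ml glass juice bottle, orange juice; 130 mm tall, body diameter 50 mm up to 78 mm, shoulder narrowing to a neck of diameter 34 mm at 99 mm, plain round orange screw cap of diameter 38 mm from 112 to 130 mm height; about 0.24 kg; origin: centre of its underside, z up; starts in one of the carrier's places
- cherry: loose 125 ml glass juice bottle, dark red juice; 130 mm tall, body diameter 50 mm up to 78 mm, shoulder narrowing to a neck of diameter 34 mm at 99 mm, plain round red screw cap of diameter 38 mm from 112 to 130 mm height; about 0.24 kg; origin: centre of its underside, z up; starts in one of the carrier's places
- pear: loose 125 ml glass juice bottle, pale yellow juice; 130 mm tall, body diameter 50 mm up to 78 mm, shoulder narrowing to a neck of diameter 34 mm at 99 mm, plain round yellow screw cap of diameter 38 mm from 112 to 130 mm height; about 0.24 kg; origin: centre of its underside, z up; starts in one of the carrier's places
- blueberry: loose 125 ml glass juice bottle, dark purple juice; 130 mm tall, body diameter 50 mm up to 78 mm, shoulder narrowing to a neck of diameter 34 mm at 99 mm, plain round blue screw cap of diameter 38 mm from 112 to 130 mm height; about 0.24 kg; origin: centre of its underside, z up; starts in one of the carrier's places
- carrier: fixed lime green carrier, one row of four places, 301 (its y) x 79 (x) x 55 mm high, walls and dividers 5 mm thick and full height, floor 8 mm above the counter; origin: centre of its underside; place centres at y = +111, +37, -37, -111 mm, x = 0 (+y: robot's left), each 69 x 69 mm inside. It and the rack stand end to end, nearly parallel, centres about 0.37 m apart, either on the left
- rack: fixed chrome wire rack on a white tray, blank green price tags on its far side, 304 (its y) x 82 (x) mm; one row of four square places fenced by 5 mm wires at 28 and 55 mm height, nothing above 58 mm; floor 8 mm above the counter; origin: centre of its underside; place centres at y = +111, +37, -37, -111 mm, x = 0 (+y: robot's left), each 69 x 69 mm inside
- napkins: loose steel napkin dispenser, 95 by 105 mm, 129 mm tall, origin at the centre of its underside; a bystander
- sugar_basket: loose round brown basket of sugar sachets, diameter 120 mm, about 80 mm tall, origin at the centre of its underside; a bystander
- coffee_cup: loose white espresso cup with coffee on its saucer, one piece, saucer diameter 120 mm, 61 mm tall, origin at the centre of its underside; a bystander
Mind the look-alikes: they are no part of the job. Leave any turquoise look-alike of the orange alone.

How it is judged:
By the outcome, as a careful person would: the job done as asked, in the order asked, and still so for the second after the job is handed in, with the robot touching nothing.
It also fails if it takes over 102 s, if anything falls off the work surface, if the arm or the gripper's body presses on something with over 40 N, if the wrist force passes 120 N, or if a joint passes its speed limit or range.

## Robot

A 6-joint arm with a two-finger parallel gripper is mounted at the origin on the work surface. World frame = base frame: x ahead of the robot, y to its left, z up, the work surface at z = 0. Lengths are in m, angles in rad, forces in N, time in s.
With the tool pointing down it reaches from about 0.325 to 0.875 m from the base axis. Payload 4.4 kg.
Tool frame: the origin (TCP) lies at the very end of the fingers, on their centre line; the grasp point (between the pads) lies behind it (manip.tcp_to_grasp is the z of the grasp point in the tool frame, in m); z points along the fingers, y is the line along which they close (so a half turn about z gives the same grasp; the last joint's range is limited). The gripper opens to 85 mm and grips with 20 to 120 N. Pads are 22 mm wide; open, the fingers measure 114 mm over their backs; the gripper's body (76 mm by 85 mm) begins 54 mm behind the grasp point. The pads swing forward as they close: fully open they stand 13 mm farther back than shut.
Start: joints at [1.026, 0.207, 1.542, -0, 1.393, -0.15], TCP at [0.221, 0.531, 0.231] pointing down, gripper open.
Joint ranges: [-2.73, 2.73], [-0.86, 2.22], [0.23, 2.46], [-1.11, 4.25], [0.08, 2.63], [-2.82, 2.82]. Speed limits (rad/s): [2.79, 2.79, 3.14, 3.14, 3.14, 3.14].

## Interface

Orientations are given as a rotation vector (axis times angle).
In Python, from cell import manip gives the robot as it stands. The module is installed in compiled form; this text tells all that it offers. Calls block until the motion is done:
- manip.reach(position, orientation): joint-space move of the TCP to a pose.
- manip.line_to(position, max_speed=0.15, rot=None, force_limit=None): straight line of the TCP; rot=None keeps the orientation; max_speed is the mean speed in m/s. With force_limit (N) it stops when the force on the tool has changed by that much, and returns True; else False.
- manip.movej(angles): joint-space move.
- manip.gripper_to(opening, grip_force=None): opening from 0.0 (shut) to 1.0 (fully open); grip_force is the grip in N (None keeps the last); returns when the fingers have stopped.
- manip.wait(seconds).
- manip.solve_ik(position, orientation): joint angles nearest the present ones, or None.
- manip.get_state(): the state.
- manip.read_camera(name): name is "scene" or "top" or "wrist"; returns a dict with "pixels" (384x512x3 uint8, blue, green, red), "K" (3x3 intrinsics, pixels), "R" (3x3) and "t" (3): a world point X has camera coordinates R X + t; the wrist camera has in their place "hand_eye" (4x4, takes a point from camera to tool coordinates, whose origin is the TCP and whose axes are the flange's). Camera axes: x right, y down, z forward; pixel columns grow to the right and rows downward; lengths in m; the calibration is good to about 2 mm. A picture is of the moment at which its call begins: read the wrist's pose just before it. There is no depth.
A pose or a line that the arm cannot do raises manip.MotionError and nothing moves.
- manip.finish_job(): hands the job in; it is judged then, once.
The state is a dict: "clock": time; "joints": joint angles; "joint_vel": joint speeds; "tau": joint torques, N m; "tool_pos": TCP position; "orientation": TCP orientation; "ft_force": force on the tool from outside, world axes, zero at the start; "torque": the same for the moment, N m; "width": opening from 0.0 (shut) to 1.0 (fully open); "grasp_force": force on a finger pad.
Only numpy, scipy, OpenCV 4.12 (cv2) and the standard library are available. Lean on these libraries where they do the work, as an engineer would, in place of code of your own. Each camera call takes 0.05 s, during which the arm holds its last target. There are 200 camera calls.

## Working session

There is one attempt and no reset: what is moved stays moved. The work goes in short steps, each a Python script; the robot and the scene stay as the last script left them, time stands still between calls to the robot, and variables do not carry over. Pictures are saved under pics/ and viewed, at most 14 in all, crops included, and the job is handed in when it is done.

```bash
mkdir -p pics; python3 - <<'E'
from cell import manip
import cv2,numpy as np
for n in ("scene","top"):
    c=manip.read_camera(n); cv2.imwrite(f"pics/{n}0.png",c["pixels"]); np.savez(f"{n}.npz",**{k:c[k] for k in("K","R","t")})
    print(n,np.round(c["K"],1).tolist(),np.round(-c["R"].T@c["t"],3))
print(manip.tcp_to_grasp,manip.get_state()["orientation"],manip.read_camera("wrist")["hand_eye"])
E
```

```text
scene [[451.0, 0.0, 262.1], [0.0, 451.0, 185.6], [0.0, 0.0, 1.0]] [1.564 0.459 1.142]
top [[431.1, 0.0, 252.3], [0.0, 431.1, 197.8], [0.0, 0.0, 1.0]] [ 0.269 -0.004  1.541]
-0.0187 [-0.61449595 -3.08014508  0.00317353] [[ 1.73441610e-04 -9.57733741e-01 -2.87656135e-01  7.25516457e-02]
 [ 9.99999977e-01  2.02378901e-04 -7.08606342e-05  8.43053604e-04]
 [ 1.26081153e-04 -2.87656116e-01  9.57733754e-01 -1.42470301e-01]
 [ 0.00000000e+00  0.00000000e+00  0.00000000e+00  1.00000000e+00]]
```

View pics/scene0.png

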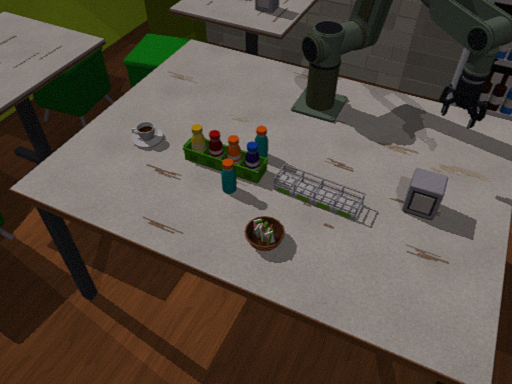

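View pics/top0.png

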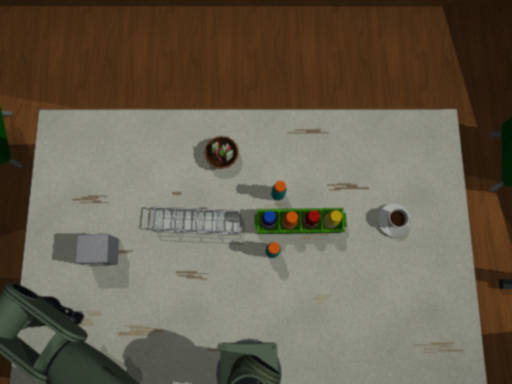

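Seen from the robot, left to right: blueberry (269,219), orange (291,220), cherry (313,217) and pear (335,217) in the carrier. The rack is on the left, with its row at about (142–242, 221). Two things could be taken for the orange: turquoise bottles with orange caps outside the carrier at (279,188) and (273,249). I'll check the choice in an enlarged crop.

```bash
python3 - <<'E'
import cv2
a=cv2.imread("pics/top0.png")[175:265,130:240]; b=cv2.imread("pics/top0.png")[175:265,240:350]
import numpy as np
f=lambda m:cv2.resize(m,None,fx=6.5,fy=6.5,interpolation=cv2.INTER_CUBIC)[:, :715]
def g(m,x0):
    m=f(m)
    for k in range(0,110,10): cv2.putText(m,str(x0+k),(int(k*6.5),10),0,.35,(255,255,255)); cv2.line(m,(int((k+.5)*6.5),12),(int((k+.5)*6.5),18),(255,255,255))
    for k in range(0,90,10): cv2.putText(m,str(175+k),(0,int((k+.5)*6.5)+4),0,.35,(255,255,255))
    return m
cv2.imwrite("pics/tl.png",g(a,130)); cv2.imwrite("pics/tr.png",g(b,240))
E
```

```text
(no output)
```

View pics/tl.png

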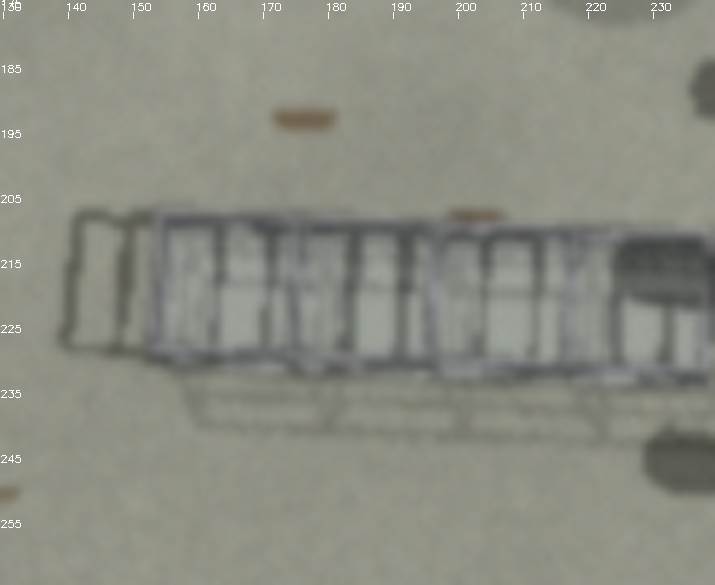

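View pics/tr.png

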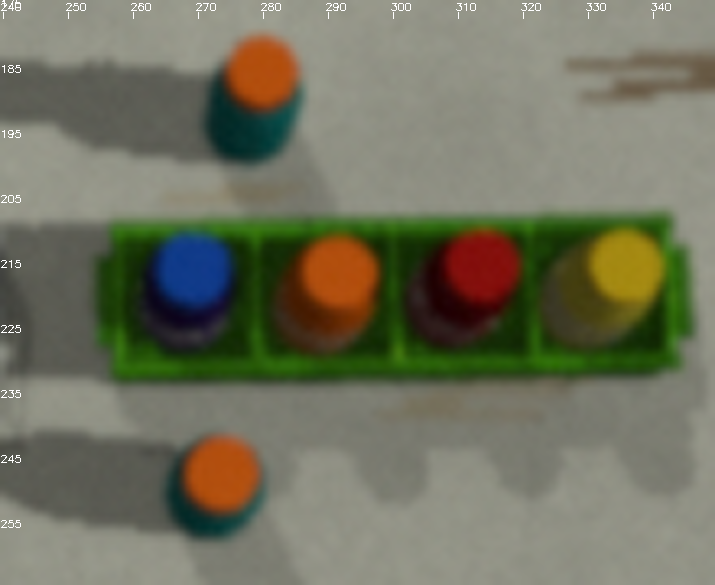

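The crop confirms it: the orange bottle in the carrier has a full orange body, and the two turquoise bodies stand outside it. Next I convert the pixels to positions.

```bash
cat > h.py <<'E'
import numpy as np,cv2
from cell import manip
def back(c,uv,z):
    uv=np.atleast_2d(uv).astype(float)
    d=(np.linalg.inv(c["K"])@np.c_[uv,np.ones(len(uv))].T)
    R,t=c["R"],c["t"]; o=-R.T@t; d=(R.T@d).T
    return o+d*((z-o[2])/d[:,2])[:,None]
def wristcam():
    from scipy.spatial.transform import Rotation as Ro
    s=manip.get_state(); c=manip.read_camera("wrist")
    T=np.eye(4);T[:3,:3]=Ro.from_rotvec(s["orientation"]).as_matrix();T[:3,3]=s["tool_pos"]
    M=np.linalg.inv(T@c["hand_eye"]); return dict(K=c["K"],R=M[:3,:3],t=M[:3,3]),c["pixels"]
E
python3 - <<'E'
from h import *
c=dict(np.load("top.npz"))
f=lambda p,x0:np.array(p)/6.5+[x0-.5,174.5]
print("caps",back(c,f([(194,270),(340,272),(482,266),(627,265)],240),.138).round(4))
print("carrier",back(c,f([(112,220),(672,212),(680,368),(115,378)],240),.055).round(4))
print("turq",back(c,f([(263,72),(222,475)],240),.130).round(4))
print("rackL",back(c,f([(157,210),(148,362)],130),.055).round(4))
from scipy.spatial.transform import Rotation as Ro
s=manip.get_state();print(Ro.from_rotvec(s["orientation"]).as_matrix().round(3),s["clock"])
E
```

```text
caps [[ 0.51   -0.0699  0.138 ]
 [ 0.5089 -0.1441  0.138 ]
 [ 0.5119 -0.2163  0.138 ]
 [ 0.5123 -0.2901  0.138 ]]
carrier [[ 0.5517 -0.0298  0.055 ]
 [ 0.5557 -0.3327  0.055 ]
 [ 0.4709 -0.333   0.055 ]
 [ 0.466  -0.031   0.055 ]]
turq [[ 0.6154 -0.1072  0.13  ]
 [ 0.4069 -0.0832  0.13  ]]
rackL [[0.5577 0.3314 0.055 ]
 [0.4752 0.3325 0.055 ]]
[[-0.923  0.384 -0.001]
 [ 0.384  0.923 -0.002]
 [ 0.    -0.002 -1.   ]] 0.15
```

```bash
python3 - <<'E'
from h import *
q0=manip.get_state()["joints"]
for s in (1,-1):
  for p in [(.513,.29,.25),(.51,-.29,.25),(.513,.06,.11)]:
    print(s,p,np.round(manip.solve_ik(p,[s*np.pi/2**.5,np.pi/2**.5,0]),2))
manip.reach([.50,.18,.33],[0,np.pi,0])
c,im=wristcam(); np.savez("w1.npz",**c); cv2.imwrite("pics/w1.png",im)
print(manip.get_state()["clock"],c["K"][0,0])
E
```

```text
1 (0.513, 0.29, 0.25) [ 0.37  0.22  1.48 -0.    1.44  0.37]
1 (0.51, -0.29, 0.25) [-0.66  0.22  1.49 -0.    1.43 -0.66]
1 (0.513, 0.06, 0.11) [-0.05  0.22  1.8  -0.    1.12 -0.05]
-1 (0.513, 0.29, 0.25) [ 0.37  0.22  1.48  0.    1.44 -2.77]
-1 (0.51, -0.29, 0.25) [-0.66  0.22  1.49  0.    1.43  2.48]Traceback (most recent call last):
  File "<stdin>", line 5, in <module>
    return _wrapfunc(a, 'round', decimals=decimals, out=out)
    return _wrapit(obj, method, *args, **kwds)
    result = getattr(arr, method)(*args, **kwds)
TypeError: unsupported operand type(s) for *: 'NoneType' and 'float'
```

```bash
python3 - <<'E'
from h import *
manip.reach([.50,.18,.33],[0,np.pi,0])
c,im=wristcam(); np.savez("w1.npz",**c)
cv2.imwrite("pics/w1.png",cv2.resize(im,None,fx=1.5,fy=1.5,interpolation=cv2.INTER_CUBIC))
print(manip.get_state()["clock"],c["K"][0,0])
E
```

```text
1.8833 305.96047407839757
```

View pics/w1.png

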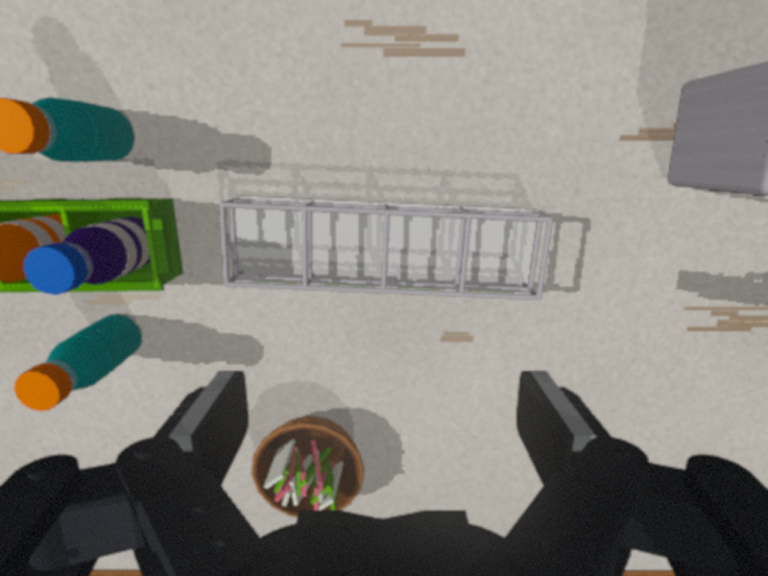

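The wrist view shows the empty rack's top-wire corners at (226,203), (546,215), (540,294) and (227,285) in the 1.5x picture. The blueberry cap is at (57,269), and the carrier is on the left of the picture, towards -y.

```bash
python3 - <<'E'
from h import *
c=dict(np.load("w1.npz"))
P=back(c,(np.array([(226,203),(546,215),(540,294),(227,285)])+.5)/1.5-.5,.055)
print(P.round(4)); m=P.mean(0)
d=(P[1]+P[2]-P[0]-P[3]); a=np.arctan2(-d[0],d[1])
print("centre",m,"yaw",a,"len",np.hypot(*d[:2])/2)
print("places",[(m+np.array([-np.sin(a),np.cos(a),0])*o)[:2].round(4) for o in(.111,.037,-.037,-.111)])
print("divs",back(c,np.array([(304,205),(383,208),(464,211),(306,286),(385,288),(463,291)])/1.5,.055).round(4)[:,:2].tolist())
print("cap",back(c,np.array([(57,269)])/1.5,.138))
E
```

```text
[[0.4693 0.0413 0.055 ]
 [0.4797 0.3294 0.055 ]
 [0.5543 0.3314 0.055 ]
 [0.5457 0.0349 0.055 ]]
centre [0.51222596 0.18424823 0.055     ] yaw -0.032502531332443636 len 0.2925117527442208
places [array([0.5158, 0.2952]), array([0.5134, 0.2212]), array([0.511 , 0.1473]), array([0.5086, 0.0733])]
divs [[0.4712, 0.1114], [0.4738, 0.1823], [0.4764, 0.2554], [0.5468, 0.1097], [0.5487, 0.1844], [0.5516, 0.2584]]
cap [[ 0.51002725 -0.06204085  0.138     ]]
```

```bash
python3 - <<'E'
from h import *
manip.reach([.45,-.18,.36],[0,np.pi,0])
c,im=wristcam(); np.savez("w2.npz",**c)
cv2.imwrite("pics/w2.png",cv2.resize(im,None,fx=1.5,fy=1.5,interpolation=cv2.INTER_CUBIC))
print(manip.get_state()["clock"])
E
```

```text
3.3
```

View pics/w2.png

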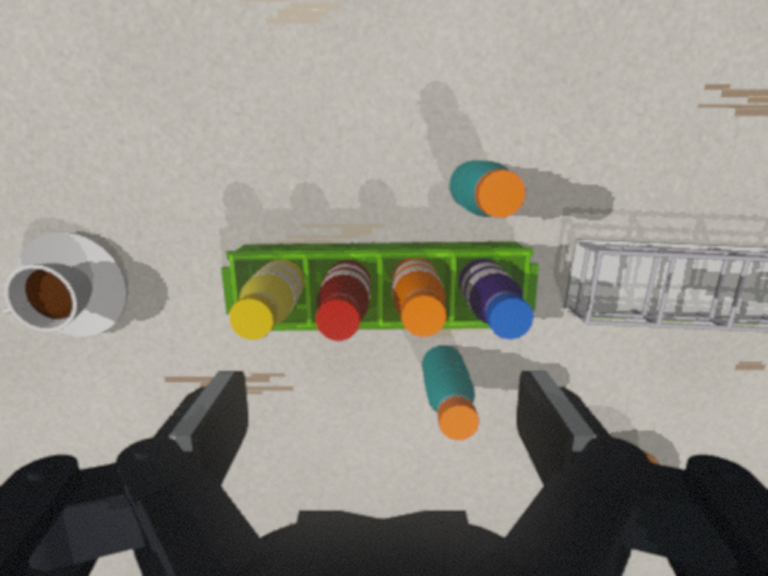

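The cap-top centres are blueberry (510,318), orange (424,316), cherry (340,319) and pear (252,318). The turquoise caps are at (500,193) and (458,418).

```bash
python3 - <<'E'
from h import *
c=dict(np.load("w2.npz"))
print(back(c,(np.array([(510,318),(424,316),(340,319),(252,318),(500,193),(458,418)])+.5)/1.5-.5,.138).round(4))
E
```

```text
[[ 0.5102 -0.0704  0.138 ]
 [ 0.5085 -0.143   0.138 ]
 [ 0.5113 -0.2138  0.138 ]
 [ 0.5105 -0.288   0.138 ]
 [ 0.4069 -0.0867  0.138 ]
 [ 0.6063 -0.1096  0.138 ]]
```

```bash
cat >> h.py <<'E'
ROT=np.array([1,1,0])*np.pi/2**.5
PICK=dict(blueberry=(.510,-.070),orange=(.5087,-.1433),cherry=(.5113,-.2148),pear=(.5112,-.2888))
PLACE=dict(blueberry=(.5158,.2948),orange=(.5134,.2208),cherry=(.511,.1468),pear=(.5086,.0728))
ZG,ZC=.108,.275
def rep(m):
    s=manip.get_state(); print(m,round(s["clock"],2),"z",round(s["tool_pos"][2],4),"w",round(s["width"],3),"F",np.round(s["ft_force"],1),"g",round(s["grasp_force"],1))
def pick(n):
    x,y=PICK[n]
    manip.reach([x,y,.24],ROT)
    manip.gripper_to(.75,50)
    hit=manip.line_to([x,y,ZG],.15,force_limit=8); rep(f"{n} down hit={hit}")
    if hit: return False
    manip.gripper_to(0,50); rep("closed")
    manip.line_to([x,y,ZC],.15); rep("lifted")
    return manip.get_state()["width"]>.2
def place(n):
    x,y=PLACE[n]
    manip.line_to([x,y,ZC],.3)
    manip.line_to([x,y,ZG+.015],.15); rep("above floor")
    hit=manip.line_to([x,y,ZG-.006],.025,force_limit=4); rep(f"down hit={hit}")
def release():
    s=manip.get_state()["tool_pos"]
    manip.gripper_to(.75); manip.line_to([s[0],s[1],.24],.15); rep("released")
E
python3 - <<'E'
from h import *
print(pick("blueberry"))
c,im=wristcam(); cv2.imwrite("pics/w3.png",im)
E
```

```text
blueberry down hit=False 6.28 z 0.109 w 0.745 F [ 1.3 -0.   0.1] g 0.0
closed 6.64 z 0.1094 w 0.431 F [-1.6  0.7  6.2] g 49.9
lifted 7.91 z 0.2735 w 0.426 F [-0.4  0.5 -2.7] g 50.1
True
```

View pics/w3.png

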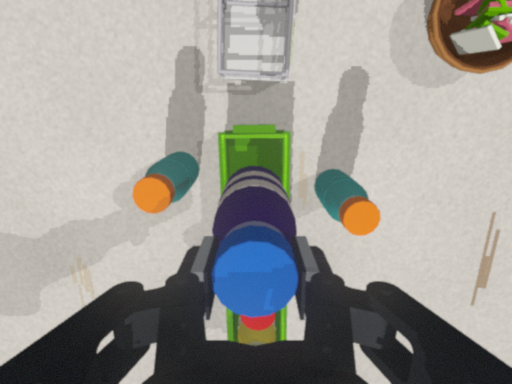

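The blueberry is held by its cap at (255,270) and hangs straight, with 2.7 N on the wrist. Now I place it.

```bash
python3 - <<'E'
from h import *
place("blueberry")
c=manip.read_camera("scene"); cv2.imwrite("pics/s1.png",cv2.resize(c["pixels"][120:240,160:400],None,fx=3,fy=3,interpolation=cv2.INTER_CUBIC))
E
```

```text
above floor 10.49 z 0.1243 w 0.426 F [-1.2  0.4 -2. ] g 50.1
down hit=True 11.07 z 0.1095 w 0.428 F [-1.  -0.6  5. ] g 50.6
```

View pics/s1.png

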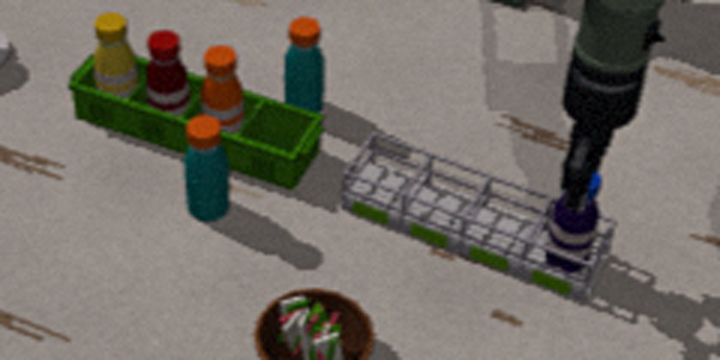

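The blueberry stands upright in the leftmost place (570,235). Contact came at the same height as the pick, so it is on the floor. I release it and go on to the orange.

```bash
python3 - <<'E'
from h import *
release()
if pick("orange"):
    place("orange")
    if abs(manip.get_state()["tool_pos"][2]-.1094)<.004: release()
c=manip.read_camera("scene"); cv2.imwrite("pics/s2.png",cv2.resize(c["pixels"][120:240,160:400],None,fx=3,fy=3,interpolation=cv2.INTER_CUBIC))
E
```

```text
released 12.54 z 0.2387 w 0.752 F [ 0.3 -0.3 -0.6] g 0.0
orange down hit=False 15.4 z 0.109 w 0.751 F [-0.4  0.8 -0.7] g 0.0
closed 15.76 z 0.1094 w 0.428 F [-0.4 -0.9  5.7] g 49.7
lifted 17.02 z 0.2735 w 0.428 F [-0.5  0.2 -2.4] g 50.2
above floor 19.56 z 0.1242 w 0.432 F [ 0.  -0.3 -1.9] g 50.3
down hit=True 20.14 z 0.1095 w 0.427 F [-0.5 -0.7  4.2] g 50.7
released 21.56 z 0.2387 w 0.751 F [0.2 0.6 0.4] g 0.0
```

View pics/s2.png

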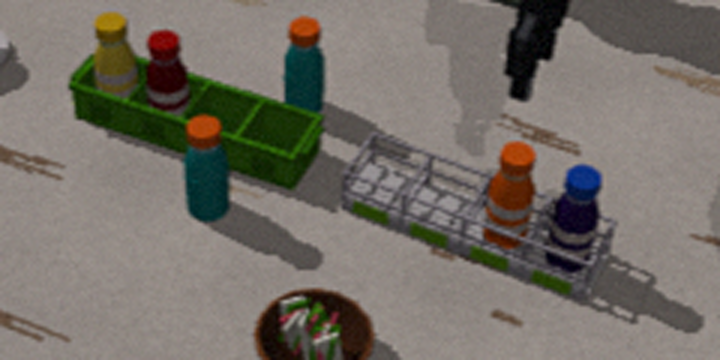

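The orange (512,200) and blueberry (575,220) both stand upright in the two left places. The cherry and pear are next.

```bash
python3 - <<'E'
from h import *
ok=True
for n in ("cherry","pear"):
    if not ok: break
    ok=pick(n)
    if ok:
        place(n); ok=abs(manip.get_state()["tool_pos"][2]-.1094)<.004
        if ok: release()
if ok: manip.reach([.40,.25,.36],ROT)
print(ok)
a=manip.read_camera("scene")["pixels"][120:240,110:430]; b=manip.read_camera("top")["pixels"][120:270,60:420]
f=lambda m:cv2.resize(m,(720,int(720*m.shape[0]/m.shape[1])),interpolation=cv2.INTER_CUBIC)
cv2.imwrite("pics/s3.png",np.vstack([f(a),f(b)]))
E
```

```text
cherry down hit=False 24.46 z 0.1091 w 0.749 F [ 0.1 -0.8  0.7] g 0.0
closed 24.82 z 0.1095 w 0.428 F [-0.4 -0.5  6. ] g 50.5
lifted 26.08 z 0.2734 w 0.43 F [-0.6  0.4 -1.7] g 50.2
above floor 28.61 z 0.1241 w 0.424 F [ 0.1 -0.3 -2. ] g 50.3
down hit=True 29.19 z 0.1095 w 0.429 F [-0.5  0.2  4. ] g 50.7
released 30.61 z 0.2388 w 0.748 F [1.3 0.1 0.2] g 0.0
pear down hit=False 33.46 z 0.1092 w 0.753 F [0.1 0.7 0.1] g 0.0
closed 33.82 z 0.1096 w 0.427 F [-1.3  0.5  4.3] g 50.0
lifted 35.08 z 0.2734 w 0.426 F [ 0.3  0.2 -2.6] g 50.2
above floor 37.61 z 0.1241 w 0.433 F [ 0.2  0.7 -2.2] g 50.2
down hit=True 38.19 z 0.1096 w 0.43 F [-0.3 -0.4  4.1] g 50.7
released 39.6 z 0.2388 w 0.75 F [ 0.2 -0.6 -0.5] g 0.0
True
```

View pics/s3.png

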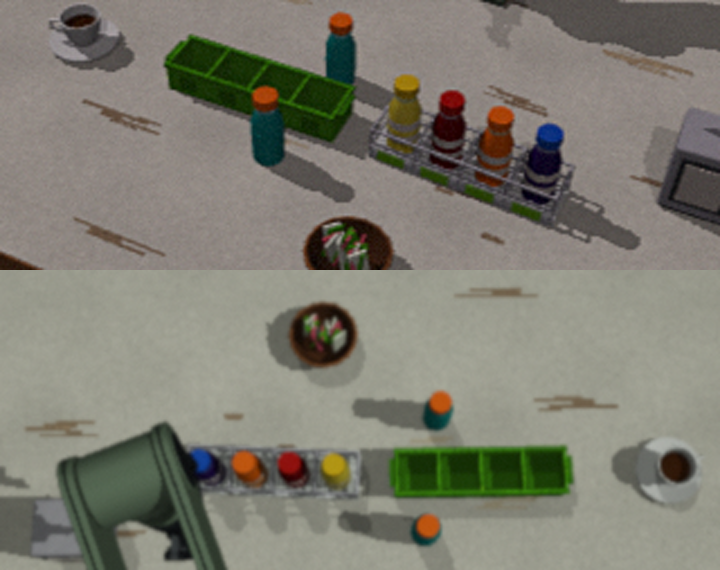

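All four stand upright in the rack. In the top view, left to right, they are blueberry (203,464), orange (247,467), cherry (291,467) and pear (335,470). The bystanders and turquoise bottles look undisturbed, so I hand in the job.

```bash
python3 -c "
from cell import manip
print(manip.finish_job())"
```

```text
the job is handed in; nothing more can be done
None
```

The job is handed in: blueberry, orange, cherry and pear stand upright in the rack, left to right as they stood in the carrier, after about 40 s on the robot's clock; nothing else looks moved in the last pictures.

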